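# Turn the preserving paddle round in its rack

## Task

The flat wooden paddle has been put away the wrong way round: its blade sticks out of the jar rack and its handle is hidden underneath. Draw it out, lay it down flat on the open counter in front of the rack and let go, then take it by the handle and slide it blade first, straight, back into the free lane under the shelf board, pushing gently until it bears against the stop, and leave it lying there with the handle sticking out. Do not press the paddle up against the board, ram the stop, or disturb the jars, lids and other utensils.

Things in the scene. Friction and masses are not known exactly. Their poses are not given: they have to be found in the camera images.
- rack: Low rack fixed on the counter, 190 mm deep, 362 wide, 62 tall: four wooden battens (41 wide, starting at x = 10) carry a white board and form three open-fronted lanes, 64 mm wide, no floor. Lane centre lines: y = -105, 0, +105 mm. Origin: on the counter below the middle of the board's front edge; x into the rack (away from the robot), y to the robot's left, z up. Each lane holds a utensil at first.
- board: White metal shelf board of the rack (fixed to it, same origin and axes): 190 mm deep from x = 0, 362 wide, underside 50 mm and top 62 mm above the counter. Jars stand on it, from about 75 mm behind its front edge.
- stop: Rigid fixed aluminium bar, 30 mm tall, across all three lanes under the board, hidden from above: the depth stop for utensils, set 102 to 124 mm behind the board's front edge (differs every time). Origin: on the counter at the middle of its front face; axes as the rack.
- paddle: Flat light-wood paddle, 200 mm long, 60 to 130 g. x to the blade end, z up; origin on the underside midway between the ends, near the balance point. Blade x = +15 to +100 mm: 45 wide, 10 thick, parallel edges, half-round end. Handle x = -100 to +15: bar 22 wide, 16 thick. At first it lies in any one of the lanes, blade towards the robot, the last 105 to 110 mm in front of the board's edge.
- blade_tip (a point): Very end of the paddle's rounded blade, mid-width, 5 mm above the underside (paddle x = +100 mm).
- handle_end (a point): End face of the paddle's handle, its centre, 8 mm above the underside (paddle x = -100 mm).
- spoon: Light-wood spoon, 185 mm long, in one of the other two lanes with its head inside and about 105 mm of its handle (20 mm wide, 16 mm thick) sticking out. Origin on its underside, 95 mm from the handle's end; x towards its head. Leave alone.
- masher: Light-wood pounder, 185 mm long, in the remaining lane with its block head inside and about 105 mm of its handle (24 mm wide, 18 mm thick) sticking out. Origin on its underside, 95 mm from the handle's end; x towards its head. Leave alone.
- jar_a: Filled jar, 72 mm across, 125 mm tall, standing on the shelf board. Origin: centre of its underside. Leave alone.
- jar_b: Filled jar, 68 mm across, 110 mm tall, standing on the shelf board. Origin: centre of its underside. Leave alone.
- jar_c: Filled jar, 64 mm across, 135 mm tall, standing on the shelf board. Origin: centre of its underside. Leave alone.
- jar_d: Filled jar, 76 mm across, 120 mm tall, on the counter to the left. Origin: centre of its underside. Leave alone.
- jar_e: Filled jar, 68 mm across, 100 mm tall, on the counter to the right. Origin: centre of its underside. Leave alone.
- lids: Stack of jar lids, 76 mm across, 46 mm tall, on the counter to the right. Origin: centre of its underside. Leave alone.
Not all that is in view belongs to the job. Leave any pink or purple look-alike of the paddle alone.

How it is judged:
By the outcome, as a careful person would: the job done as asked, in the order asked, and still so for the second after the job is handed in, with the robot touching nothing.
It also fails if it takes over 61 s, if anything falls off the work surface, if the arm or the gripper's body presses on something with over 40 N, if the wrist force passes 120 N, or if a joint passes its speed limit or range.

## Robot

A 6-joint arm with a two-finger parallel gripper is mounted at the origin on the work surface. World frame = base frame: x ahead of the robot, y to its left, z up, the work surface at z = 0. Lengths are in mm, angles in rad, forces in N, time in s.
With the tool pointing down it reaches from about 275 to 1000 mm from the base axis. Payload 8.4 kg.
Tool frame: the origin (TCP) lies at the centre of the arm's flange, where the gripper is bolted on; the fingertips stand 173 mm ahead of it and the grasp point (between the pads) lies 155 mm ahead of it; z points along the fingers, y is the direction in which the jaws open and shut (so a half turn about z gives the same grasp; the last joint's range is limited). The gripper opens to 85 mm and grips with 20 to 120 N. Pads are 22 mm wide; open, the fingers measure 114 mm over their backs; the gripper's body (76 mm by 85 mm) begins 54 mm behind the grasp point. The pads swing forward as they close: fully open they stand 13 mm farther back than shut.
Start: joints at [1.31, 0.353, 1.633, -0, 1.155, -0.002], TCP at [159.949, 604.19, 404.681] pointing down, gripper open.
Joint ranges: [-2.63, 2.63], [-0.92, 2.1], [0.06, 2.66], [-1.3, 4.44], [0, 2.69], [-3.02, 3.02]. Speed limits (rad/s): [2.22, 2.22, 2.79, 3.14, 3.14, 3.14].

## Interface

Orientations are given as [roll, pitch, yaw] about the fixed x, y, z axes, in that order (R = Rz(yaw) Ry(pitch) Rx(roll)).
In Python, from rig import sense, grab_frame, camera_model, sign_off gives the robot as it stands. The module is installed in compiled form; this text tells all that it offers.
- The arm moves only by the tool step_arm, never from a script. Its argument "commands" is a list of rows, each a list of 3 entries, a list of its own where there are three numbers: the shift along the tool's x, y, z in mm, then the turn about the tool's z in rad, then the opening, from 0 (shut) to 1 (fully open). A call has 1 to 20 rows; each row shifts and turns the pose as measured when the row begins, along the tool's axes as they then stand; what a row does not reach is not made up. A row lasts 1/8 s, in which the tool goes at most 62.5 mm and 10.7 degrees, less where a joint would pass 70% of its speed; a pose out of reach is approached as far as the arm can. A call with a gripper value outside its range is refused whole. The fingers move at their own pace and stop on an object; "force" is the grip in N (left out, the last holds). Time passes only in rows, so rows that do not move let the fingers close. It gives the time, the measured TCP pose, the force and the opening at its end, in the units of the state.
- sense(): the state, without advancing time (a new reading comes with each control period).
- grab_frame(name): name is "scene" or "side" or "wrist"; returns the picture (480x640x3 uint8, blue, green, red); there is no depth.
- camera_model(name): a dict with "fx", "fy", "cx", "cy" (pixels), "R" (3x3) and "t" (3): a world point X has camera coordinates R X + t. Camera axes: x right, y down, z forward; pixel columns grow to the right and rows downward; lengths in mm; the calibration is good to about 2 mm. A picture is of the moment at which its call begins: read the wrist's pose just before it. camera_model takes no time and is no camera call; for the wrist camera it gives the pose at the moment of the call.
- sign_off(): hands the job in, once; it reports no verdict.
The state is a dict: "clock": time; "qpos": joint angles; "qvel": joint speeds; "joint_efforts": joint torques, N m; "eef_pos": TCP position; "tcp_rot": TCP orientation; "contact_force": force on the tool from outside, world axes, zero at the start; "wrist_torque": the same for the moment, N m; "opening": opening from 0.0 (shut) to 1.0 (fully open).
Only numpy, scipy, OpenCV 4.12 (cv2) and the standard library are available. Lean on these libraries where they do the work, as an engineer would, in place of code of your own. Each camera call takes 0.05 s, during which the arm holds its last target. There are 200 camera calls.

## Working session

There is one attempt and no reset: what is moved stays moved. The work goes in short steps, Python scripts to look and compute and a tool call to move; the robot and the scene stay as the last step left them, time stands still between calls to the robot, and variables do not carry over. Pictures are saved under pics/ and viewed, about 8 in all and at most 12, crops included, and the job is handed in when it is done.

Besides the shell and the picture viewer there is one more tool, called after ">>>" as name(argument=value, ...) on one line, values as JSON. step_arm: Moves the arm, as the interface text tells. Its arguments: {"type":"object","properties":{"commands":{"type":"array","items":{"type":"array"}},"force":{"type":"number"}},"required":["commands"]}

```bash
mkdir -p pics
python3 - <<'E'
from rig import *
import cv2
s=sense();print({k:s[k] for k in s})
for n in("scene","side"):
    cv2.imwrite(f"pics/{n}0.png",grab_frame(n));print(n,camera_model(n))
print(camera_model("wrist"))
E
```

```text
{'clock': 0.0, 'qpos': array([ 1.30961194e+00,  3.53662602e-01,  1.63418056e+00,  4.46486216e-06,
        1.15517126e+00, -2.42079329e-03]), 'qvel': array([ 0.00183863,  0.0012081 ,  0.00023908, -0.00050627, -0.0017059 ,
        0.00108948]), 'joint_efforts': array([-2.64958098e-04, -6.05287957e+01, -3.42044699e+01, -8.42137752e-05,
        9.83874605e-03,  4.76036575e-06]), 'eef_pos': array([159.87618912, 603.94880239, 403.93260854]), 'tcp_rot': array([-3.14017090e+00, -7.52396049e-06,  2.88282725e+00]), 'contact_force': array([ 0.76608273, -0.27636502, -0.14611457]), 'wrist_torque': array([ 0.05470887,  0.04657421, -0.02797192]), 'opening': 0.9988967872156584}
scene {'fx': 612.8972700334409, 'fy': 612.8972700334409, 'cx': 319.05730869346917, 'cy': 240.90059389065698, 'R': array([[-0.3817098 ,  0.92410181,  0.01826122],
       [ 0.70735007,  0.30478147, -0.63778063],
       [-0.59493992, -0.23053004, -0.77000156]]), 't': array([ 198.45795897, -338.18865315, 1747.40249125])}
side {'fx': 542.6548660765875, 'fy': 542.6548660765875, 'cx': 323.13453229627856, 'cy': 244.0654933467688, 'R': array([[ 0.61009174, -0.79232504, -0.00301889],
       [-0.57919911, -0.44337798, -0.68406458],
       [ 0.54066299,  0.41909069, -0.7294152 ]]), 't': array([-302.93358405,  359.15437696, 1118.55274784])}
{'fx': 427.91235700842134, 'fy': 427.91235700842134, 'cx': 319.68278143010906, 'cy': 234.0159025389478, 'R': array([[ 0.25591096,  0.96669982, -0.0010202 ],
       [ 0.92765149, -0.24527664,  0.28160624],
       [ 0.27197847, -0.07301251, -0.95952951]]), 't': array([-625.01694858,  -36.9004554 ,  377.84291142])}
```

View pics/scene0.png

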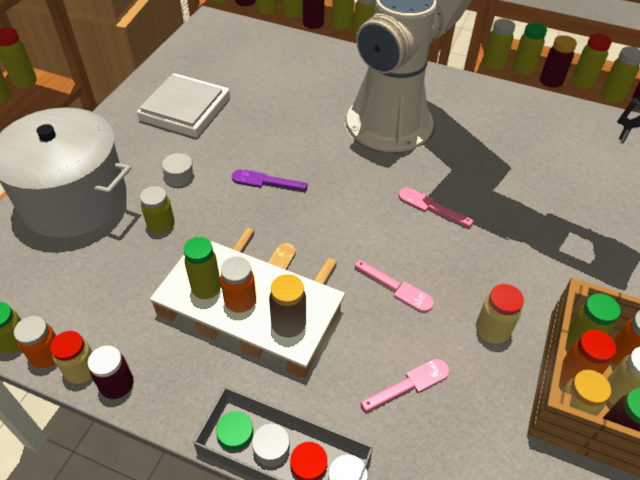

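View pics/side0.png

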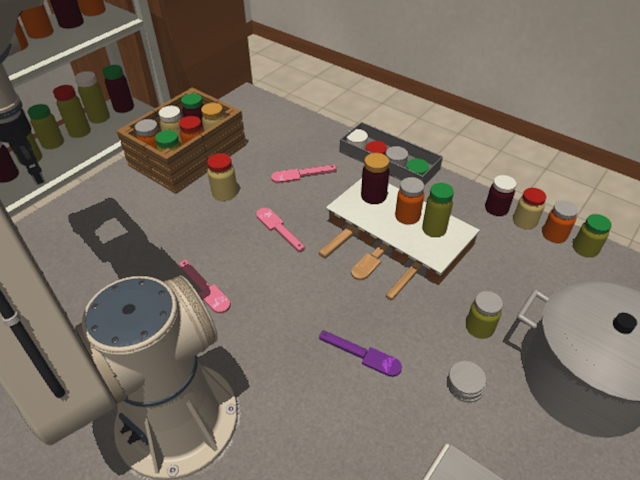

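The paddle is in the middle lane: blade at scene (283,257) and side (367,263). Handles of the other two utensils are on either side. The pink and purple pieces are decoys. Next I measure the board and the wood pieces.

```bash
cat > h.py <<'E'
import numpy as np,cv2
from rig import *
def ray(n,uv,z,m=None):
    m=m or camera_model(n);R=np.array(m["R"]);t=np.array(m["t"])
    uv=np.atleast_2d(uv).astype(float)
    d=np.c_[(uv[:,0]-m["cx"])/m["fx"],(uv[:,1]-m["cy"])/m["fy"],np.ones(len(uv))]@R
    c=-R.T@t
    return c+d*((z-c[2])/d[:,2])[:,None]
def proj(n,X,m=None):
    m=m or camera_model(n);p=np.atleast_2d(X)@np.array(m["R"]).T+np.array(m["t"])
    return np.c_[m["fx"]*p[:,0]/p[:,2]+m["cx"],m["fy"]*p[:,1]/p[:,2]+m["cy"]]
def wood(im):
    h=cv2.cvtColor(im,cv2.COLOR_BGR2HSV);return cv2.inRange(h,(8,90,120),(20,255,255))
def blobs(mask,amin=60):
    cs,_=cv2.findContours(mask,cv2.RETR_EXTERNAL,cv2.CHAIN_APPROX_NONE)
    return [c[:,0] for c in cs if cv2.contourArea(c)>amin]
E
python3 - <<'E'
from h import *
for n in("scene","side"):
    im=cv2.imread(f"pics/{n}0.png");h=cv2.cvtColor(im,cv2.COLOR_BGR2HSV)
    w=cv2.inRange(h,(0,0,200),(180,40,255))
    b=max(blobs(w),key=lambda c:cv2.contourArea(c));
    if n=="scene": b=[c for c in blobs(w) if cv2.pointPolygonTest(c.reshape(-1,1,2),(260,325),False)>=0 or cv2.contourArea(c)>2000]
    else: b=[c for c in blobs(w) if cv2.contourArea(c)>2000]
    for c in b:
        hull=cv2.convexHull(c);
        q=cv2.approxPolyDP(hull,6,True)[:,0];print(n,"white",cv2.contourArea(c),q.tolist(),ray(n,q,62).round()[:,:2].tolist())
    for c in blobs(wood(im)):
        P=ray(n,c,10)[:,:2].astype(np.float32);r=cv2.minAreaRect(P)
        if c.mean(0)[0]>150 and P[:,0].max()<900: print(n,c.mean(0).round(),P.mean(0).round(),r)
E
```

```text
scene white 9425.0 [[150, 297], [183, 255], [211, 241], [344, 292], [305, 365]] [[812.0, -262.0], [688.0, -256.0], [629.0, -219.0], [641.0, 106.0], [831.0, 98.0]]
scene white 6130.0 [[103, 125], [102, 154], [77, 178], [44, 187], [0, 165], [0, 136], [32, 114], [76, 109]] [[390.0, -674.0], [486.0, -610.0], [582.0, -615.0], [639.0, -668.0], [620.0, -816.0], [533.0, -890.0], [428.0, -873.0], [364.0, -779.0]]
scene white 2351.5 [[140, 106], [173, 73], [228, 89], [195, 128]] [[283.0, -629.0], [116.0, -626.0], [119.0, -445.0], [304.0, -446.0]]
scene [595. 379.] [606. 637.] ((610.7913208007812, 631.8978881835938), (95.94573211669922, 72.00953674316406), 3.026430130004883)
scene [586. 356.] [552. 611.] ((531.3035888671875, 640.7276611328125), (337.6319580078125, 172.375244140625), 0.016798468306660652)
scene [231. 285.] [ 687. -144.] ((685.5816040039062, -143.84902954101562), (30.04691505432129, 65.963134765625), 2.1608428955078125)
scene [325. 270.] [567.  34.] ((565.792236328125, 34.14613342285156), (24.150188446044922, 73.96888732910156), 86.34435272216797)
scene [282. 256.] [567. -73.] ((
[... 755 characters left out ...]
2446986436843872)
side white 4411.5 [[327, 206], [361, 179], [389, 184], [478, 230], [439, 271]] [[646.0, 102.0], [795.0, 93.0], [825.0, 18.0], [811.0, -263.0], [627.0, -252.0]]
side [401. 282.] [ 583. -179.] ((583.4299926757812, -179.08663940429688), (19.257164001464844, 118.03761291503906), 89.88084411621094)
side [368. 263.] [586. -77.] ((586.8075561523438, -78.09288024902344), (44.126773834228516, 122.2490463256836), 89.02545928955078)
side [335. 242.] [594.  34.] ((594.609130859375, 33.51948928833008), (24.61279296875, 116.87398529052734), 86.7557373046875)
side [178. 122.] [723. 790.] ((727.614013671875, 789.839111328125), (338.53692626953125, 248.02670288085938), 0.057123299688100815)
```

>>> step_arm(commands=[[[0, 0, 0], -0.1, 1], [[0, 0, 0], -0.11, 1], [[-32, -47, 6], 0, 1], [[-32, -47, 6], 0, 1], [[-32, -47, 6], 0, 1], [[-32, -47, 6], 0, 1], [[-32, -47, 6], 0, 1], [[-32, -47, 6], 0, 1], [[-32, -47, 6], 0, 1], [[-32, -47, 6], 0, 1], [[-32, -47, 6], 0, 1], [[-32, -47, 6], 0, 1], [[-32, -47, 6], 0, 1], [[-32, -47, 6], 0, 1], [[-32, -47, 6], 0, 1], [[-32, -47, 6], 0, 1]])

```text
clock: 2.1
eef_pos: [590.8, -91.0, 316.0]
tcp_rot: [-3.14, -0.0, 3.106]
contact_force: [0.6, 0.5, 0.5]
opening: 0.998
```

Run:
```python
from h import *
import json
m=camera_model("wrist");im=grab_frame("wrist");cv2.imwrite("pics/w1.png",im)
json.dump({k:np.array(v).tolist() for k,v in m.items()},open("w1.json","w"))
print("cam",-np.array(m["R"]).T@np.array(m["t"]),sense()["eef_pos"])
for c in blobs(wood(im),300):
    P=ray("wrist",c,10,m)[:,:2].astype(np.float32);r=cv2.minAreaRect(P)
    print(c.mean(0).round(),P.min(0),P.max(0),r)
```

```text
cam [519.99590078 -87.96778412 284.29294196] [593.85345744 -95.83420452 315.69105513]
[359. 232.] [590.7122  -75.67016] [608.6945  -54.89288] ((599.718017578125, -64.46841430664062), (21.384517669677734, 16.157487869262695), 82.2974624633789)
[517. 217.] [538.1198   24.26485] [650.5403    47.245907] ((594.29833984375, 35.781272888183594), (17.467344284057617, 113.03201293945312), 86.91915130615234)
[313. 158.] [532.8954  -97.86025] [567.2028  -87.93198] ((549.4386596679688, -94.54092407226562), (6.3674163818359375, 35.297088623046875), 76.05155181884766)
[184. 209.] [ 525.8575  -190.40044] [ 641.83093 -170.04749] ((583.8388061523438, -179.77186584472656), (19.618980407714844, 115.82032012939453), 89.13880157470703)
```

View pics/w1.png

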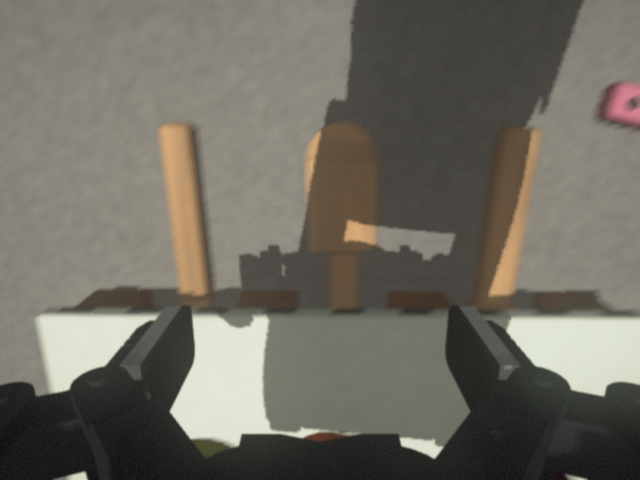

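The wrist picture shows the blade from the tip at (342,122) to the shoulder at about row 252, spanning columns 305–378. The handle goes under the board and the board edge is at about row 312.

Run:
```python
from h import *
import json
m=json.load(open("w1.json"));im=cv2.imread("pics/w1.png");h=cv2.cvtColor(im,cv2.COLOR_BGR2HSV)
w=cv2.morphologyEx(cv2.inRange(h,(5,70,40),(22,255,255)),cv2.MORPH_OPEN,np.ones((5,5)))
for r in (130,150,170,190,210,230,245,265,280):
    x=np.flatnonzero(w[r,280:420])+280
    if len(x): P=ray("wrist",[[x[0],r],[x[-1],r]],10,m);print(r,x[0],x[-1],P[:,:2].round(1).tolist(),(P[0]+P[1])[:2]/2)
c=np.flatnonzero(w[100:320,342])+100;print("tip",c[0],ray("wrist",[[342,c[0]]],5,m))
g=cv2.cvtColor(im,cv2.COLOR_BGR2GRAY).astype(int)
pts=[]
for u in list(range(60,230,10))+list(range(520,600,10)):
    r=np.argmax(np.diff(g[300:330,u]))+300;pts.append((u,r+.5))
P=ray("wrist",pts,62,m);vx=cv2.fitLine(P[:,:2].astype(np.float32),cv2.DIST_HUBER,0,.01,.01).ravel();print("edge",vx,np.arctan2(vx[1],vx[0]))
```

```text
130 320 362 [[532.9, -88.6], [533.8, -62.4]] [533.33725075 -75.47025019]
150 307 374 [[544.9, -97.2], [546.4, -54.9]] [545.61255218 -76.05090846]
170 305 375 [[557.4, -99.0], [559.0, -54.3]] [558.21043856 -76.64582479]
190 306 375 [[570.4, -99.0], [572.0, -54.3]] [571.16663431 -76.60835676]
210 309 375 [[583.7, -97.6], [585.3, -54.2]] [584.49552422 -75.91303604]
230 309 375 [[597.4, -98.2], [598.9, -54.2]] [598.15372982 -76.19743403]
245 309 375 [[607.9, -98.6], [609.4, -54.2]] [608.64507947 -76.41589068]
265 327 357 [[622.6, -86.9], [623.3, -66.5]] [622.97659268 -76.71255679]
280 328 357 [[633.7, -86.6], [634.4, -66.6]] [634.0035971  -76.59721788]
tip 123 [[529.29953841 -74.51764007   5.        ]]
edge [ 4.0873181e-02  9.9916434e-01  6.3349066e+02 -8.4032639e+01] 1.5299118
```

>>> step_arm(commands=[[[13.5, 9, 0], 0, 1], [[13.5, 9, 40], 0, 1], [[0, 0, 40], 0, 1], [[0, 0, 30], 0, 1], [[0, 0, 20], 0, 1], [[0, 0, 6], 0, 1], [[0, 0, 0], 0, 1]], force=40)

```text
clock: 3.02
eef_pos: [562.5, -73.5, 176.0]
tcp_rot: [-3.138, -0.001, 3.106]
contact_force: [0.0, 0.3, -0.1]
opening: 0.997
```

>>> step_arm(commands=[[[-4, -3, 3], 0, 1], [[0, 0, 0], 0, 0.5], [[0, 0, 0], 0, 0.4], [[0, 0, 0], 0, 0.3], [[0, 0, 0], 0, 0.3], [[0, 0, 0], 0, 0.3], [[0, 0, 0], 0, 0.3]], force=40)

```text
clock: 3.9
eef_pos: [567.6, -76.9, 175.7]
tcp_rot: [-3.138, 0.004, 3.106]
contact_force: [0.7, -0.3, -0.8]
opening: 0.51
```

>>> step_arm(commands=[[[5, 0, 0], 0, 0.3], [[10, 0, 0], 0, 0.3], [[15, 0, 0], 0, 0.3], [[20, 0, 0], 0, 0.3], [[0, 0, 0], 0, 0.3]])

```text
clock: 4.53
eef_pos: [513.7, -74.9, 175.8]
tcp_rot: [-3.138, 0.004, 3.106]
contact_force: [0.4, 0.3, -0.5]
opening: 0.509
```

Run:
```python
from h import *
im=grab_frame("side");cv2.imwrite("pics/s2.png",im);cv2.imwrite("pics/s2c.png",cv2.resize(im[180:400,260:480],None,fx=2.5,fy=2.5))
```

```text
(no output)
```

View pics/s2c.png

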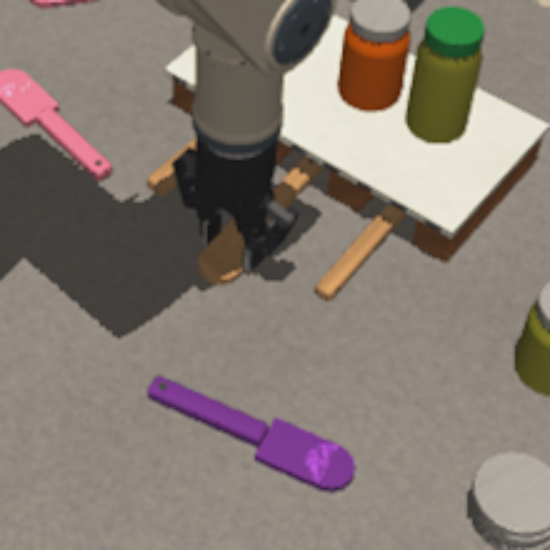

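Run:
```python
from h import *
print(ray("scene",[[157,228],[180,180],[235,175],[305,187],[360,265],[430,305],[495,335]],0).round())
```

```text
[[ 602. -389.    0.]
 [ 438. -423.    0.]
 [ 365. -302.    0.]
 [ 332. -117.    0.]
 [ 514.  100.    0.]
 [ 557.  280.    0.]
 [ 577.  429.    0.]]
```

>>> step_arm(commands=[[[20, 0, 0], 0, 0.3], [[20, 0, 0], 0, 0.3], [[20, 0, 0], 0, 0.3], [[15, 0, 0], 0, 0.3], [[0, 0, 0], 0, 0.3]])

```text
clock: 5.2
eef_pos: [437.6, -72.3, 175.7]
tcp_rot: [-3.138, 0.006, 3.106]
contact_force: [-0.2, -0.1, 0.4]
opening: 0.513
```

>>> step_arm(commands=[[[0, 0, -5], 0, 0.3], [[0, 0, -20], 0, 0.3], [[0, 0, -35], 0, 0.3], [[0, 0, -20], 0, 0.3], [[0, 0, 0], 0, 0.3]], force=60)

```text
clock: 5.82
eef_pos: [438.3, -72.0, 258.2]
tcp_rot: [-3.138, 0.005, 3.106]
contact_force: [0.3, -0.2, -1.0]
opening: 0.503
```

Run:
```python
from h import *
im=grab_frame("scene");cv2.imwrite("pics/c3c.png",cv2.resize(im[130:330,190:390],None,fx=2.5,fy=2.5))
```

```text
(no output)
```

View pics/c3c.png

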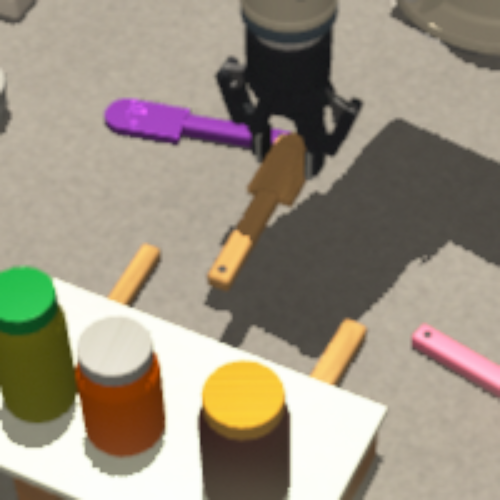

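The crop shows the paddle lifted clear, level and held by the blade. The handle end is at crop (222,272), in front of the rack. Now I turn it half round.

>>> step_arm(commands=[[[0, 0, 0], 0.1, 0.3], [[0, 0, 0], 0.17, 0.3], [[0, 0, 0], 0.17, 0.3], [[0, 0, 0], 0.17, 0.3], [[0, 0, 0], 0.17, 0.3], [[0, 0, 0], 0.17, 0.3], [[0, 0, 0], 0.17, 0.3], [[0, 0, 0], 0.17, 0.3], [[0, 0, 0], 0.17, 0.3], [[0, 0, 0], 0.17, 0.3], [[0, 0, 0], 0.17, 0.3], [[0, 0, 0], 0.17, 0.3], [[0, 0, 0], 0.17, 0.3], [[0, 0, 0], 0.17, 0.3], [[0, 0, 0], 0.17, 0.3], [[0, 0, 0], 0.17, 0.3], [[0, 0, 0], 0.17, 0.3], [[0, 0, 0], 0.17, 0.3], [[0, 0, 0], 0.08, 0.3], [[0, 0, 0], 0, 0.3]])

```text
clock: 8.38
eef_pos: [432.1, -70.5, 234.0]
tcp_rot: [-3.141, 0.032, -0.066]
contact_force: [-0.6, 0.2, -1.0]
opening: 0.505
```

>>> step_arm(commands=[[[20, -1, 0], -0.025, 0.3], [[30, -1, 0], 0, 0.3], [[30, -2, 0], 0, 0.3], [[0, 0, 15], 0, 0.3], [[0, 0, 15], 0, 0.3], [[0, 0, 10], 0, 0.3], [[0, 0, 0], 0, 0.3]])

```text
clock: 9.25
eef_pos: [508.9, -69.6, 184.0]
tcp_rot: [-3.139, 0.042, -0.029]
contact_force: [0.8, 1.0, -1.2]
opening: 0.503
```

>>> step_arm(commands=[[[0, 0, 4], 0.005, 0.3], [[0, 0, 0], 0, 0.3]])

```text
clock: 9.5
eef_pos: [508.3, -69.6, 180.0]
tcp_rot: [-3.139, 0.042, -0.035]
contact_force: [0.4, 0.4, -0.7]
opening: 0.503
```

Run:
```python
from h import *
s=sense();print(s["eef_pos"],s["tcp_rot"],s["contact_force"])
im=grab_frame("side");cv2.imwrite("pics/s4c.png",cv2.resize(im[200:400,230:450],None,fx=3,fy=3))
```

```text
[508.34627232 -69.63845606 180.04808509] [-3.13921309  0.04199845 -0.03459135] [ 0.39273476  0.40035032 -0.69323688]
```

View pics/s4c.png

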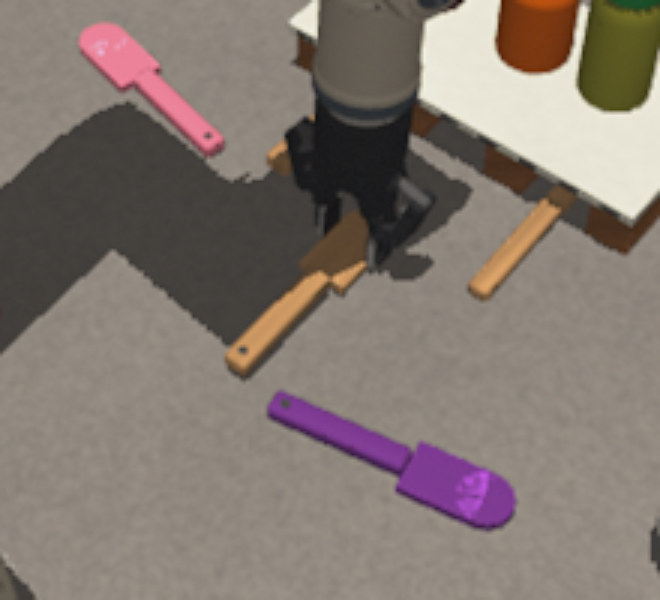

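The handle now points to the robot (end at crop (238,360)), clear of the purple decoy. I lower it the rest of the way.

>>> step_arm(commands=[[[0, 0, 2], 0, 0.3], [[0, 0, 0], 0, 0.3]])

```text
clock: 9.8
eef_pos: [508.7, -69.7, 178.7]
tcp_rot: [-3.139, 0.04, -0.035]
contact_force: [-0.0, 0.8, -1.1]
opening: 0.5
```

>>> step_arm(commands=[[[0, 0, 2], 0, 0.3], [[0, 0, 0], 0, 0.3]])

```text
clock: 10.05
eef_pos: [508.8, -69.7, 176.9]
tcp_rot: [-3.139, 0.04, -0.034]
contact_force: [0.0, 0.0, -0.5]
opening: 0.5
```

>>> step_arm(commands=[[[0, 0, 1], 0, 0.5], [[0, 0, 0], 0, 0.6], [[0, 0, 0], 0, 0.8], [[0, 0, 0], 0, 1], [[0, 0, 0], 0, 1], [[0, 0, -10], 0, 1], [[0, 0, -40], 0, 1], [[-10, 0, -40], 0, 1], [[-40, 0, -30], 0, 1], [[-40, 0, 0], 0, 1], [[-30, 0, 0], 0, 1], [[0, 0, 0], 0, 1]], force=40)

```text
clock: 11.55
eef_pos: [391.1, -65.9, 308.3]
tcp_rot: [-3.14, 0.035, -0.034]
contact_force: [1.0, 0.8, 0.2]
opening: 1.0
```

```bash
cat > w.py <<'E'
from h import *
import sys
s=sense();m=camera_model("wrist");im=grab_frame("wrist");cv2.imwrite(sys.argv[1],im)
print(s["eef_pos"].round(1),s["tcp_rot"].round(3),s["clock"],s["contact_force"].round(1))
h=cv2.cvtColor(im,cv2.COLOR_BGR2HSV)
w=cv2.morphologyEx(cv2.inRange(h,(5,70,40),(22,255,255)),cv2.MORPH_OPEN,np.ones((5,5)))
for c in blobs(w,500):
    P=ray("wrist",c,12,m)[:,:2].astype(np.float32);print(c.mean(0).round(),P.min(0).round(1),P.max(0).round(1),cv2.minAreaRect(P))
E
python3 w.py pics/w5.png
```

```text
[391.1 -65.9 308.3] [-3.14   0.035 -0.034] 11.55 [1.  0.8 0.2]
[321. 120.] [347.9 -90.4] [510.6 -46.4] ((429.2056884765625, -67.98943328857422), (44.0037956237793, 162.57044982910156), 89.69363403320312)
```

View pics/w5.png

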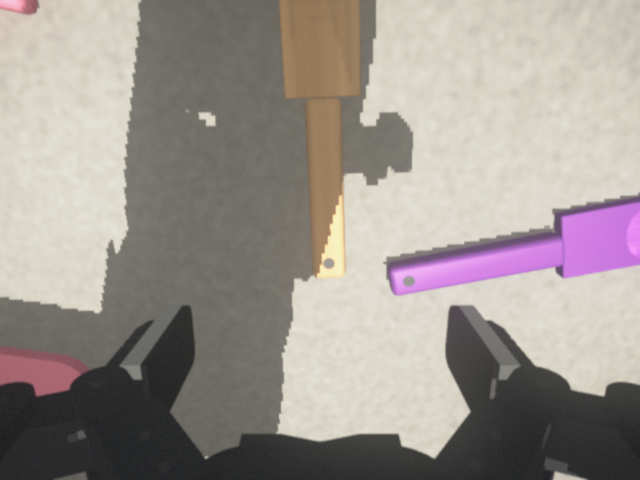

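The paddle lies flat with its handle end at (329,277). The purple decoy's end at (390,280) is close, so I check finger clearance.

Run:
```python
from h import *
m=camera_model("wrist")
print("purple",ray("wrist",[[387,263],[395,294],[553,232],[553,268]],14,m).round(1)[:,:2].tolist())
print("handle L/R at rows",ray("wrist",[[306,110],[341,110],[316,275],[345,275],[310,190],[343,190]],14,m).round(1)[:,:2].tolist())
print("blade",ray("wrist",[[281,15],[360,15],[286,95],[359,95]],8,m).round(1)[:,:2].tolist())
```

```text
purple [[356.1, -108.0], [333.5, -113.7], [373.9, -213.7], [348.9, -217.1]]
handle L/R at rows [[454.2, -59.2], [453.5, -79.6], [349.2, -61.2], [348.5, -80.3], [406.5, -59.6], [405.8, -80.0]]
blade [[505.7, -47.2], [504.1, -91.5], [462.9, -47.5], [461.5, -90.7]]
```

>>> step_arm(commands=[[[-4, 4.3, 0], 0, 0.6], [[0, 0, 20], 0, 0.6], [[0, 0, 40], 0, 0.6], [[0, 0, 40], 0, 0.6], [[0, 0, 18], 0, 0.6], [[0, 0, 5], 0, 0.6], [[0, 0, 0], 0, 0.6]], force=25)

```text
clock: 12.48
eef_pos: [390.5, -72.1, 183.4]
tcp_rot: [-3.141, 0.027, -0.033]
contact_force: [0.4, 0.6, 0.6]
opening: 0.597
```

>>> step_arm(commands=[[[-9, -1.5, 3], 0, 0.6], [[0, 0, 3.5], 0.005, 0.6], [[0, 0, 0], 0, 0.4], [[0, 0, 0], 0, 0.2], [[0, 0, 0], 0, 0.1], [[0, 0, 0], 0, 0.1], [[0, 0, 0], 0, 0.1], [[0, 0, 0], 0, 0.1]], force=25)

```text
clock: 13.48
eef_pos: [381.8, -70.4, 178.8]
tcp_rot: [3.141, 0.023, -0.039]
contact_force: [-0.2, 0.2, -0.8]
opening: 0.248
```

>>> step_arm(commands=[[[5, -2, -0.5], 0, 0.1], [[12, -2, -0.4], 0, 0.1], [[12, -2, -0.4], 0, 0.1], [[12, 0, -0.4], 0, 0.1], [[8, 0, -0.2], 0, 0.1], [[0, 0, 0], 0, 0.1]])

```text
clock: 14.22
eef_pos: [435.8, -65.9, 179.6]
tcp_rot: [3.141, 0.022, -0.038]
contact_force: [0.1, -0.6, -0.8]
opening: 0.255
```

```bash
python3 w.py pics/w6.png
```

```text
[435.8 -65.9 179.6] [ 3.141  0.022 -0.038] 14.225 [ 0.1 -0.6 -0.8]
[314. 172.] [397.8 -87.9] [534.5 -44.1] ((466.0498352050781, -65.60575866699219), (43.748592376708984, 136.55308532714844), 89.55763244628906)
```

View pics/w6.png

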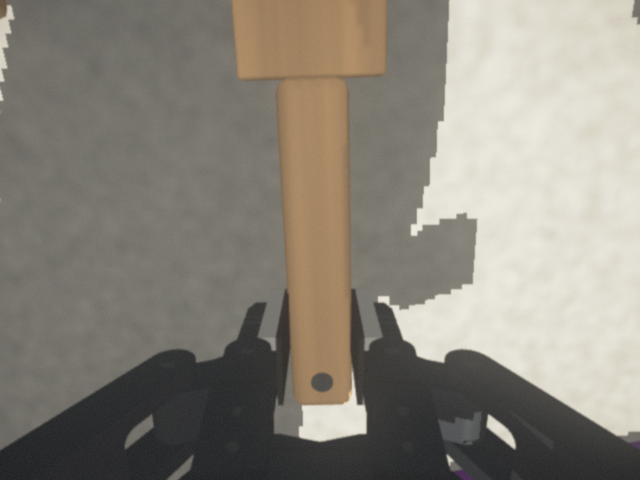

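Run:
```python
from h import *
m=camera_model("wrist")
a=ray("wrist",[[277,95],[348,95],[293,390],[351,390],[325,402]],16,m);b=ray("wrist",[[239,75],[385,75],[233,5],[387,5]],10,m)
print(a.round(1)[:,:2].tolist(),b.round(1)[:,:2].tolist())
p,q=(a[0]+a[1])/2,(a[2]+a[3])/2;print(p,q,np.arctan2(*(p-q)[[1,0]]));p=(b[0]+b[1])/2;print(p,(b[2]+b[3])/2)
for x in (640,680,735): print(x, "paddle y",p[1]+(x-p[0])*-0.0,"lane",-75-(x-634)*.041)
im=grab_frame("side");cv2.imwrite("pics/s6.png",im);
for n in ("side",):
  for c in blobs(wood(im)):
    P=ray(n,c,10)[:,:2].astype(np.float32);
    if P[:,0].max()<700 and c.mean(0)[0]>200: print(c.mean(0).round(),cv2.minAreaRect(P))
```

```text
[[508.1, -55.9], [507.3, -76.4], [406.8, -54.7], [406.0, -75.6], [401.2, -66.1]] [[514.3, -44.4], [512.6, -87.9], [533.1, -44.4], [531.4, -88.4]]
[507.7174188  -66.14091626  16.        ] [406.41629744 -65.18151371  16.        ] -0.009470515724655133
[513.44906907 -66.14860206  10.        ] [532.21229527 -66.39700248  10.        ]
640 paddle y -66.14860206188904 lane -75.246
680 paddle y -66.14860206188904 lane -76.886
735 paddle y -66.14860206188904 lane -79.141
[401. 282.] ((583.467041015625, -179.36209106445312), (19.807891845703125, 121.07672119140625), 89.88084411621094)
[362. 265.] ((569.706298828125, -69.56590270996094), (44.084590911865234, 54.75782775878906), 88.24016571044922)
```

>>> step_arm(commands=[[[0, 0, 0], 0.015, 0.1], [[0, 0, 0], 0.015, 0.1], [[0, 0, 0], 0, 0.1], [[6, -0.2, -0.1], 0, 0.1], [[6, -0.2, -0.1], 0, 0.1], [[6, -0.2, -0.1], 0, 0.1], [[6, -0.2, -0.1], 0, 0.1], [[0, 0, 0], 0, 0.1]])

```text
clock: 15.32
eef_pos: [460.0, -66.9, 179.3]
tcp_rot: [3.14, 0.023, -0.071]
contact_force: [0.2, 0.8, -1.2]
opening: 0.248
```

```bash
python3 w.py pics/w7.png
python3 - <<'E'
from h import *
m=camera_model("wrist");im=cv2.imread("pics/w7.png");h=cv2.cvtColor(im,cv2.COLOR_BGR2HSV)
w=cv2.morphologyEx(cv2.inRange(h,(5,70,40),(22,255,255)),cv2.MORPH_OPEN,np.ones((5,5)))
for r,z in((10,10),(40,10),(100,16),(200,16),(280,16)):
    x=np.flatnonzero(w[r,200:440])+200;P=ray("wrist",[[x[0],r],[x[-1],r]],z,m);q=P.mean(0);print(r,x[0],x[-1],q.round(1),"lane",-75-(q[0]-634)*.042)
E
```

```text
[460.  -66.9 179.3] [ 3.14   0.023 -0.071] 15.325 [ 0.2  0.8 -1.2]
[ 5. 75.] [533.6  17.7] [555.   24.7] ((543.7999877929688, 19.38559341430664), (4.383829116821289, 22.406028747558594), 73.20246124267578)
[634.  50.] [ 524.7 -166.6] [ 551.1 -160.8] ((537.7037353515625, -162.4962921142578), (26.892574310302734, 4.284560680389404), 8.69001293182373)
[314. 172.] [421.8 -92. ] [559.  -47.8] ((490.00994873046875, -67.61813354492188), (43.70509719848633, 136.34115600585938), 87.66637420654297)
10 232 386 [554.9 -70.2  10. ] lane -71.67794069925333
40 234 386 [547.  -69.9  10. ] lane -71.34805585631972
100 276 348 [530.4 -69.3  16. ] lane -70.64900818620022
200 282 349 [500.8 -68.1  16. ] lane -69.40437215736128
280 287 350 [473.8 -67.1  16. ] lane -68.27041882554944
```

>>> step_arm(commands=[[[6, 0, -0.1], 0, 0.1], [[8, 0, -0.15], 0, 0.1], [[8, -0.2, -0.15], 0, 0.1], [[8, -0.2, -0.15], 0, 0.1], [[8, -0.2, -0.15], 0, 0.1], [[0, 0, 0], 0, 0.1]])

```text
clock: 16.12
eef_pos: [500.5, -69.1, 179.0]
tcp_rot: [3.14, 0.023, -0.071]
contact_force: [0.0, -0.4, -0.3]
opening: 0.251
```

>>> step_arm(commands=[[[8, -0.2, -0.15], 0, 0.1], [[8, -0.2, -0.15], 0, 0.1], [[8, -0.2, -0.15], 0, 0.1], [[8, -0.2, -0.15], 0, 0.1], [[8, -0.2, -0.15], 0, 0.1], [[4, -0.1, 0], 0, 0.1], [[0, 0, 0], 0, 0.1]])

```text
clock: 17.0
eef_pos: [547.3, -71.2, 178.7]
tcp_rot: [3.14, 0.024, -0.071]
contact_force: [0.4, -0.2, 0.1]
opening: 0.249
```

```bash
cat > k.py <<'E'
from h import *
m=camera_model("wrist");s=sense();im=grab_frame("wrist");cv2.imwrite("pics/k.png",im);h=cv2.cvtColor(im,cv2.COLOR_BGR2HSV)
print(s["eef_pos"],s["tcp_rot"],s["contact_force"],s["clock"])
w=cv2.morphologyEx(cv2.inRange(h,(5,70,40),(22,255,255)),cv2.MORPH_OPEN,np.ones((5,5)))
for r in(140,200,250,290):
    x=np.flatnonzero(w[r,200:440])+200
    if len(x): P=ray("wrist",[[x[0],r],[x[-1],r]],16,m);q=P.mean(0);print(r,x[0],x[-1],q.round(1),"lane",-75-(q[0]-634)*.042)
c=[b for b in blobs(w[:,240:400],500)]
for b in c: b=b+[240,0];v=b[b[:,1].argmax()];print("handle end",v,ray("wrist",[v],14,m).round(1))
E
python3 k.py
```

```text
[547.28168813 -71.21120035 178.67812524] [ 3.14037393  0.02418701 -0.0708337 ] [ 0.37903551 -0.1526836   0.13113412] 17.0
140 278 348 [606.6 -73.1  16. ] lane -73.84972569231321
200 282 349 [588.4 -72.5  16. ] lane -73.08537535344958
250 285 349 [572.  -71.8  16. ] lane -72.39609980443765
290 287 351 [557.9 -71.4  16. ] lane -71.8052710047996
handle end [303 404] [[511.5 -62.2  14. ]]
```

>>> step_arm(commands=[[[4, -0.1, -0.1], 0, 0.1], [[4, -0.1, -0.1], 0, 0.1], [[4, -0.1, -0.1], 0, 0.1], [[4, -0.1, -0.1], 0, 0.1], [[0, 0, 0], 0, 0.1]])

```text
clock: 17.68
eef_pos: [563.7, -72.0, 178.7]
tcp_rot: [3.14, 0.025, -0.071]
contact_force: [1.1, 0.1, 1.7]
opening: 0.249
```

>>> step_arm(commands=[[[2, -0.05, -0.05], 0, 0.1], [[2, -0.05, -0.05], 0, 0.1]])

```text
clock: 17.92
eef_pos: [567.5, -72.1, 178.7]
tcp_rot: [3.14, 0.026, -0.071]
contact_force: [-1.3, -0.2, 2.8]
opening: 0.249
```

>>> step_arm(commands=[[[2, -0.05, -0.05], 0, 0.1], [[2, -0.05, -0.05], 0, 0.1]])

```text
clock: 18.18
eef_pos: [571.6, -72.3, 178.7]
tcp_rot: [3.14, 0.026, -0.071]
contact_force: [-1.0, 0.4, 2.7]
opening: 0.253
```

>>> step_arm(commands=[[[2, -0.05, -0.05], 0, 0.1], [[2, -0.05, -0.05], 0, 0.1]])

```text
clock: 18.42
eef_pos: [575.9, -72.5, 178.7]
tcp_rot: [3.14, 0.026, -0.071]
contact_force: [-1.6, -0.1, 1.3]
opening: 0.249
```

>>> step_arm(commands=[[[1.5, 0, -0.1], 0, 0.1], [[1.5, 0, -0.1], 0, 0.1]])

```text
clock: 18.68
eef_pos: [579.3, -72.8, 178.7]
tcp_rot: [3.14, 0.026, -0.071]
contact_force: [-1.4, -1.2, 0.8]
opening: 0.253
```

>>> step_arm(commands=[[[1.5, 0, -0.1], 0, 0.1], [[1.5, 0, -0.1], 0, 0.1]])

```text
clock: 18.92
eef_pos: [582.2, -73.0, 178.7]
tcp_rot: [3.14, 0.027, -0.071]
contact_force: [-5.8, -1.1, 5.5]
opening: 0.249
```

>>> step_arm(commands=[[[1.5, 0, -0.05], 0, 0.1], [[1.5, 0, -0.05], 0, 0.1]])

```text
clock: 19.18
eef_pos: [583.4, -73.0, 178.6]
tcp_rot: [3.141, 0.033, -0.07]
contact_force: [-6.9, 0.2, 7.4]
opening: 0.249
```

```bash
python3 k.py
```

```text
[583.37573647 -72.98254651 178.6089406 ] [ 3.14051513  0.0329298  -0.07008825] [-6.85603847  0.1567971   7.40848712] 19.175
200 325 345 [622.8 -80.1  16. ] lane -74.52803818937477
250 285 350 [606.8 -73.5  16. ] lane -73.85615613368496
290 287 351 [592.7 -73.   16. ] lane -73.26470533113688
handle end [302 404] [[546.  -63.4  14. ]]
```

>>> step_arm(commands=[[[1, 0, -0.5], 0, 0.1], [[0, 0, 0], 0, 0.1]])

```text
clock: 19.48
eef_pos: [583.7, -72.8, 178.7]
tcp_rot: [3.141, 0.035, -0.07]
contact_force: [-1.3, 1.2, 0.4]
opening: 0.254
```

>>> step_arm(commands=[[[1.5, 0, -0.05], 0, 0.1], [[1.5, 0, -0.05], 0, 0.1]])

```text
clock: 19.73
eef_pos: [584.8, -72.8, 178.6]
tcp_rot: [3.141, 0.041, -0.069]
contact_force: [-9.6, 0.8, 8.8]
opening: 0.246
```

>>> step_arm(commands=[[[0, 0, 0], 0, 0.3], [[0, 0, 0], 0, 0.4], [[0, 0, 0], 0, 0.6], [[0, 0, 0], 0, 0.6], [[-0.3, 0, -6], 0, 0.6], [[-1, 0, -25], 0, 0.6], [[-1, 0, -25], 0, 0.6], [[-20, 0, -30], 0, 0.6], [[-40, 0, -40], 0, 0.6], [[-50, 0, -30], 0, 0.6], [[-50, 0, 0], 0, 0.6], [[0, 0, 0], 0, 0.6]])

```text
clock: 21.22
eef_pos: [426.5, -61.8, 348.0]
tcp_rot: [3.14, 0.033, -0.07]
contact_force: [0.8, 0.8, 0.3]
opening: 0.597
```

```bash
python3 w.py pics/w9.png
python3 - <<'E'
from h import *
for n in("scene","side"):
    im=grab_frame(n);cv2.imwrite(f"pics/{n}9.png",im)
    for c in blobs(wood(im)):
        P=ray(n,c,14)[:,:2].astype(np.float32)
        if c.mean(0)[0]>200 and P[:,0].max()<700 and P[:,0].min()>300 and P[:,1].max()<200: print(n,P.min(0),P.max(0),cv2.minAreaRect(P))
a=cv2.imread("pics/scene9.png")[150:390,140:360];b=cv2.imread("pics/w9.png")
cv2.imwrite("pics/fin.png",np.hstack([cv2.resize(a,(412,450)),cv2.resize(b,None,fx=.6,fy=.6)[:,:].copy() if 0 else cv2.copyMakeBorder(cv2.resize(b,(388,291)),0,159,0,0,cv2.BORDER_CONSTANT)]))
E
```

```text
[426.5 -61.8 348. ] [ 3.14   0.033 -0.07 ] 21.225 [0.8 0.8 0.3]
[481.  19.] [ 524.1 -181.2] [ 546.5 -164.9] ((535.3318481445312, -173.07240295410156), (23.049720764160156, 15.393486022949219), 2.261218309402466)
[320.   7.] [543.6 -81.4] [553.8 -60.2] ((548.552001953125, -70.68041229248047), (20.904701232910156, 9.082975387573242), 86.01799011230469)
[154.  21.] [533.8  21.7] [561.4  49.5] ((547.4724731445312, 35.84246063232422), (26.723163604736328, 26.031064987182617), 86.01812744140625)
scene [532.51776   21.281324] [605.316     49.204792] ((568.6499633789062, 35.14873123168945), (24.92897605895996, 73.6413803100586), 86.33470153808594)
scene [566.3686 -83.1743] [600.7811  -60.23022] ((583.7335205078125, -71.61607360839844), (34.4067268371582, 22.627967834472656), 2.779947519302368)
scene [ 522.6445  -186.85869] [ 596.8775  -166.07951] ((559.76025390625, -176.27069091796875), (20.628332138061523, 74.24645233154297), 89.4466323852539)
side [ 520.1322  -190.64566] [ 640.7598  -170.83772] ((580.4389038085938, -180.77146911621094), (19.73248863220215, 120.61577606201172), 89.88084411621094)
side [571.7177  -87.49437] [644.8133  -65.78261] ((608.1218872070312, -76.66324615478516), (20.407318115234375, 73.1526870727539), 88.84939575195312)
```

View pics/fin.png

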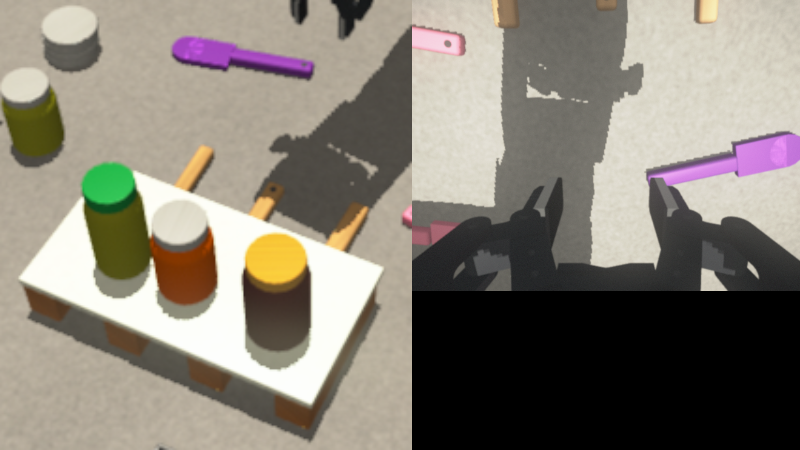

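The final views show the paddle handle sticking out of the middle lane, in line with it. The jars stand upright and the neighbouring utensils and decoys are in place. The gripper is clear, so I hand in.

```bash
python3 -c "
from rig import *
print(sense()['clock'],sign_off())"
```

```text
the job is handed in; nothing more can be done
21.375 None
```

The paddle is back in the middle lane, blade first, lying against the stop with about 88 mm of its handle sticking out. I handed the job in at 21.4 s with the gripper clear of everything.

**What I did:**
- I drew the paddle out by its blade, lifted it and turned it half round.
- I laid it flat in front of the rack and let go, then took it by the handle with 25 N of grip.
- I slid it straight in and pushed in small steps until it met the stop. The travel stalled at about 113 mm behind the board edge, with 7 to 10 N on the wrist.

**Last checks:**
- **Alignment:** just before the stop, the wrist camera put the handle within about 1 mm of the lane's centre line.
- **Surroundings:** the final pictures show the jars on the board upright and the purple decoy untouched. The spoon and masher positions fit the first measurements once the different measuring height is allowed for.

**Loose ends:**
- The handle end read about 1 to 2 mm further out after release than while pushing. That is within the camera calibration, so I did not push again.
- The gripper stayed tilted by about 2° after the half turn. During the final push it pressed the paddle lightly down on the counter, by up to about 9 N, and never up against the board.

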